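# Restock the coffee corner's cleaning-kit case

## Task

Squeeze the release tab of the clear-covered cleaning-kit case and swing its cover wide open; pull the empty grease tube out of its clips and lay it in the steel waste dish, and snap every brush lying on the counter sideways down into a pair of spring clips of its own, fully home, all with their bristle heads at the hinge side. When all that is done, swing the cover shut until it clicks, leaving the cups, the mug, the jar and the bottle where they are.

Things in the scene. Friction and masses are not known exactly. Their poses are not given: they have to be found in the camera images.
- case: Grey cleaning-kit case fixed to the counter, 236 mm along its x, 190 along its y, walls 5 mm thick, 52 high, inner floor 6 mm up. Origin: centre of its underside, z up. A clear cover is hinged on its +y wall and latched at the middle of its -y wall (a 50 mm keeper lip there rises to 62 mm). Inside, a row of four clip places along x. Two black plates stand on the shut cover by the -y wall: the outer is the tab, the inner the rib.
- cover (a joint): Angle of the clear cover (rad): 0 shut, 1.8 wide open, leaning back past upright. Panel 4 mm thick, 232 mm wide, reaching 184 mm from hinge to free edge (163 in the middle 50 mm, by the tab), top face 56 mm up when shut. Stiff hinge (0.22 N m): stays where left. Held shut by the tab's hook; pushed shut it clicks home by itself when pressed down (under 10 N) on its free edge beside the tab.
- tab (a joint): Release tab (m): 0 sprung out, 0.006 squeezed fully in towards the fixed rib; its hook frees the cover from 0.004. Spring 3 to 5 N. Tab and rib: black plates on the cover, upright when it is shut, parallel to the case's x, 30 mm wide, 6 thick, 36 tall over the panel; 34 mm over their outer faces, 28 squeezed. Pinch both across (along the case's y) and, still squeezing, swing the cover up.
- cover_grip (a point): Midway between the outer faces of tab (unsqueezed) and rib, 24 mm above the panel's top face, 12 mm under the plates' tops; 164 mm from the hinge line along the cover, 26 mm off the panel's mid-plane. Axes turn with the cover; when shut they equal the case's (z is the cover's outward normal).
- cover_hinge (a point): Middle of the hinge line (which runs along the case's x), on the +y wall, 54 mm above the counter. Axes turn with the cover: -y runs along the panel's mid-plane from hinge to free edge, z is the outward normal.
- slot0 (a point): Clip place 0, -69 mm from the case's centre along its x: where a seated brush's middle lies, 34 mm above the counter, brush along the case's y. Its two steel clips stand 34 mm either way along y (10 mm long, tops 45 mm up) and open upward, 10.6 mm between rounded lips; the handle pressed straight down spreads them (10 to 15 N) to rest on bars, lips over it. Axes as the case's.
- slot1 (a point): Clip place 1, -23 mm from the case's centre along its x: where a seated brush's middle lies, 34 mm above the counter, brush along the case's y. Its two steel clips stand 34 mm either way along y (10 mm long, tops 45 mm up) and open upward, 10.6 mm between rounded lips; the handle pressed straight down spreads them (10 to 15 N) to rest on bars, lips over it. Axes as the case's.
- slot2 (a point): Clip place 2, 23 mm from the case's centre along its x: where a seated brush's middle lies, 34 mm above the counter, brush along the case's y. Its two steel clips stand 34 mm either way along y (10 mm long, tops 45 mm up) and open upward, 10.6 mm between rounded lips; the handle pressed straight down spreads them (10 to 15 N) to rest on bars, lips over it. Axes as the case's.
- slot3 (a point): Clip place 3, 69 mm from the case's centre along its x: where a seated brush's middle lies, 34 mm above the counter, brush along the case's y. Its two steel clips stand 34 mm either way along y (10 mm long, tops 45 mm up) and open upward, 10.6 mm between rounded lips; the handle pressed straight down spreads them (10 to 15 N) to rest on bars, lips over it. Axes as the case's.
- brush0_mid (a point): Brush 0: round wooden handle 16 mm across with a flat black bristle head (32 long, 24 wide, 16 mm thick) at one end, 142 mm overall, about 40 g, lying flat. Point: on the handle axis, half-way up, 62 mm from the handle's end, 80 mm from the head's end; x axis along the brush towards the head, z up. None at the start if this brush is absent.
- brush0_head (a point): Centre of brush 0's bristle head, 64 mm from its mid point.
- brush1_mid (a point): Brush 1: round wooden handle 16 mm across with a flat black bristle head (32 long, 24 wide, 16 mm thick) at one end, 142 mm overall, about 40 g, lying flat. Point: on the handle axis, half-way up, 62 mm from the handle's end, 80 mm from the head's end; x axis along the brush towards the head, z up. None at the start if this brush is absent.
- brush1_head (a point): Centre of brush 1's bristle head, 64 mm from its mid point.
- brush2_mid (a point): Brush 2: round wooden handle 16 mm across with a flat black bristle head (32 long, 24 wide, 16 mm thick) at one end, 142 mm overall, about 40 g, lying flat. Point: on the handle axis, half-way up, 62 mm from the handle's end, 80 mm from the head's end; x axis along the brush towards the head, z up. None at the start if this brush is absent.
- brush2_head (a point): Centre of brush 2's bristle head, 64 mm from its mid point.
- brush3_mid (a point): Brush 3: round wooden handle 16 mm across with a flat black bristle head (32 long, 24 wide, 16 mm thick) at one end, 142 mm overall, about 40 g, lying flat. Point: on the handle axis, half-way up, 62 mm from the handle's end, 80 mm from the head's end; x axis along the brush towards the head, z up. None at the start if this brush is absent.
- brush3_head (a point): Centre of brush 3's bristle head, 64 mm from its mid point.
- tube_mid (a point): Empty grease tube: bare aluminium, 16 mm across with a white cap at one end and a flat crimp (14 long, 22 wide, 6 mm thick) at the other, 113 mm overall, about 30 g. At the start it is held in the clips of place 1, lying along the case's y, 34 mm above the counter; 10 to 15 N straight up pulls it out. Point: on its axis, 51 mm from the cap's end; x axis along it towards the crimp.
- dish: Shallow dark steel waste dish fixed on the counter, 90 mm along its x, 150 mm along its y, walls 4 mm thick and 22 mm high, floor 4 mm thick. Origin: centre of its underside, z up.
- espresso_cup: white espresso cup, 48 mm across, 45 mm tall (bystander; origin at the centre of its underside)
- mug: black mug, 80 mm across, 90 mm tall (bystander; origin at the centre of its underside)
- sugar_jar: glass sugar jar, 72 mm across, 100 mm tall (bystander; origin at the centre of its underside)
- cup: white coffee cup, 76 mm across, 70 mm tall (bystander; origin at the centre of its underside)
- syrup: amber syrup bottle, 66 mm across, 190 mm tall (bystander; origin at the centre of its underside)
Mind the look-alikes: they are no part of the job. Leave any blue look-alike of the part that bears brush2_mid alone.

How it is judged:
On the way, in this order (a step that is already met when the one before it is completed fails the run):
1. the release tab is squeezed in with the cover still shut (value of joint tab above 0.004 m and value of joint cover below 0.1 rad).
2. the cover is swung wide open (over 1.3 rad) (value of joint cover above 1.3 rad), for 0.2 s.
3. the tube is in the dish and every brush is clipped home, bristles at the hinge side, with the cover still open (((horizontal distance between brush0_mid and slot0 below 0.013 m and z of brush0_mid in the frame of slot0 below 0.004 m) or (horizontal distance between brush0_mid and slot1 below 0.013 m and z of brush0_mid in the frame of slot1 below 0.004 m) or (horizontal distance between brush0_mid and slot2 below 0.013 m and z of brush0_mid in the frame of slot2 below 0.004 m) or (horizontal distance between brush0_mid and slot3 below 0.013 m and z of brush0_mid in the frame of slot3 below 0.004 m)) and angle between the x axis of each of brush0_mid, brush1_mid, brush2_mid, brush3_mid and the y axis of case, either way round below 0.09 rad and y of each of brush0_head, brush1_head, brush2_head, brush3_head in the frame of case above 0.03 m and ((horizontal distance between brush1_mid and slot0 below 0.013 m and z of brush1_mid in the frame of slot0 below 0.004 m) or (horizontal distance between brush1_mid and slot1 below 0.013 m and z of brush1_mid in the frame of slot1 below 0.004 m) or (horizontal distance between brush1_mid and slot2 below 0.013 m and z of brush1_mid in the frame of slot2 below 0.004 m) or (horizontal distance between brush1_mid and slot3 below 0.013 m and z of brush1_mid in the frame of slot3 below 0.004 m)) and ((horizontal distance between brush2_mid and slot0 below 0.013 m and z of brush2_mid in the frame of slot0 below 0.004 m) or (horizontal distance between brush2_mid and slot1 below 0.013 m and z of brush2_mid in the frame of slot1 below 0.004 m) or (horizontal distance between brush2_mid and slot2 below 0.013 m and z of brush2_mid in the frame of slot2 below 0.004 m) or (horizontal distance between brush2_mid and slot3 below 0.013 m and z of brush2_mid in the frame of slot3 below 0.004 m)) and ((horizontal distance between brush3_mid and slot0 below 0.013 m and z of brush3_mid in the frame of slot0 below 0.004 m) or (horizontal distance between brush3_mid and slot1 below 0.013 m and z of brush3_mid in the frame of slot1 below 0.004 m) or (horizontal distance between brush3_mid and slot2 below 0.013 m and z of brush3_mid in the frame of slot2 below 0.004 m) or (horizontal distance between brush3_mid and slot3 below 0.013 m and z of brush3_mid in the frame of slot3 below 0.004 m)) and x of tube_mid in the frame of dish between -0.045 and 0.045 m and y of tube_mid in the frame of dish between -0.075 and 0.075 m and z of tube_mid in the frame of dish below 0.025 m and value of joint cover above 0.9 rad), for 0.2 s.
At the end, for the whole second after the job is handed in: Every brush present rests in a clip place of its own (middle within 13 mm of it along the counter, at most 4 mm above it, within 0.09 rad of the case's y, head at the hinge side); the tube rests in the dish; the cover is shut (under 0.03 rad) with its tab sprung out (under 2 mm) (((horizontal distance between brush0_mid and slot0 below 0.013 m and z of brush0_mid in the frame of slot0 below 0.004 m) or (horizontal distance between brush0_mid and slot1 below 0.013 m and z of brush0_mid in the frame of slot1 below 0.004 m) or (horizontal distance between brush0_mid and slot2 below 0.013 m and z of brush0_mid in the frame of slot2 below 0.004 m) or (horizontal distance between brush0_mid and slot3 below 0.013 m and z of brush0_mid in the frame of slot3 below 0.004 m)) and angle between the x axis of each of brush0_mid, brush1_mid, brush2_mid, brush3_mid and the y axis of case, either way round below 0.09 rad and y of each of brush0_head, brush1_head, brush2_head, brush3_head in the frame of case above 0.03 m and ((horizontal distance between brush1_mid and slot0 below 0.013 m and z of brush1_mid in the frame of slot0 below 0.004 m) or (horizontal distance between brush1_mid and slot1 below 0.013 m and z of brush1_mid in the frame of slot1 below 0.004 m) or (horizontal distance between brush1_mid and slot2 below 0.013 m and z of brush1_mid in the frame of slot2 below 0.004 m) or (horizontal distance between brush1_mid and slot3 below 0.013 m and z of brush1_mid in the frame of slot3 below 0.004 m)) and ((horizontal distance between brush2_mid and slot0 below 0.013 m and z of brush2_mid in the frame of slot0 below 0.004 m) or (horizontal distance between brush2_mid and slot1 below 0.013 m and z of brush2_mid in the frame of slot1 below 0.004 m) or (horizontal distance between brush2_mid and slot2 below 0.013 m and z of brush2_mid in the frame of slot2 below 0.004 m) or (horizontal distance between brush2_mid and slot3 below 0.013 m and z of brush2_mid in the frame of slot3 below 0.004 m)) and ((horizontal distance between brush3_mid and slot0 below 0.013 m and z of brush3_mid in the frame of slot0 below 0.004 m) or (horizontal distance between brush3_mid and slot1 below 0.013 m and z of brush3_mid in the frame of slot1 below 0.004 m) or (horizontal distance between brush3_mid and slot2 below 0.013 m and z of brush3_mid in the frame of slot2 below 0.004 m) or (horizontal distance between brush3_mid and slot3 below 0.013 m and z of brush3_mid in the frame of slot3 below 0.004 m)) and x of tube_mid in the frame of dish between -0.045 and 0.045 m and y of tube_mid in the frame of dish between -0.075 and 0.075 m and z of tube_mid in the frame of dish below 0.025 m and value of joint cover below 0.03 rad and value of joint tab below 0.002 m and linear speed of each of brush0, brush1, brush2, brush3, tube below 0.02 m/s); the robot touches nothing.
It fails at once if a bystander (espresso cup, cup, mug, jar or bottle) is moved more than 5 cm from its place (distance of any of espresso_cup, mug, sugar_jar, cup, syrup from where it was at the start of the episode above 0.05 m).
Of brush0, brush1, brush2, brush3 only 3 to 4 are there at a start; the rules pass over those that are not, and their reading is None.
At some moment in a run one of brush0, brush1, brush2, brush3 may be knocked a few centimetres aside while the robot is not near it.
Once in a run the grip may slacken for a moment while it holds something.
It also fails if it takes over 210 s, if anything falls off the work surface, if the arm or the gripper's body presses on something with over 40 N, if the wrist force passes 120 N, or if a joint passes its speed limit or range.

## Robot

A 6-joint arm with a two-finger parallel gripper is mounted at the origin on the work surface. World frame = base frame: x ahead of the robot, y to its left, z up, the work surface at z = 0. Lengths are in m, angles in rad, forces in N, time in s.
With the tool pointing down it reaches from about 0.3 to 0.825 m from the base axis. Payload 5.4 kg.
Tool frame: the origin (TCP) lies at the very end of the fingers, on their centre line; the grasp point (between the pads) lies 19 mm behind it; z points along the fingers, y is the line along which they close (so a half turn about z gives the same grasp; the last joint's range is limited). The gripper opens to 92 mm and grips with 3 to 60 N. Pads are 20 mm wide; open, the fingers measure 128 mm over their backs; the gripper's body (75 mm by 189 mm) begins 69 mm behind the grasp point.
Start: joints at [-1.408, 0.158, 1.597, -0, 1.386, -0.21], TCP at [0.209, -0.535, 0.215] pointing down, gripper open.
Joint ranges: [-2.91, 2.91], [-0.94, 2.29], [0.18, 2.7], [-1.29, 4.43], [0.17, 2.64], [-3, 3]. Speed limits (rad/s): [2.57, 2.57, 3.14, 3.14, 3.14, 3.14].

## Interface

Orientations are given as a rotation vector (axis times angle).
In Python, from workcell import bot gives the robot as it stands. Calls block until the motion is done:
- bot.goto(position, orientation): joint-space move of the TCP to a pose.
- bot.line_to(position, rot=None, max_speed=0.15): straight line of the TCP; rot=None keeps the orientation; max_speed is the mean speed in m/s.
- bot.set_joints(angles): joint-space move.
- bot.set_gripper(opening, newtons=None): opening from 0.0 (shut) to 1.0 (fully open); newtons is the grip in N (None keeps the last); returns when the fingers have stopped.
- bot.hold(seconds).
- bot.inverse_kinematics(position, orientation): joint angles nearest the present ones, or None.
- bot.read_camera(name): name is "scene" or "top" or "wrist"; returns a dict with "pixels" (480x640x3 uint8, blue, green, red), "fx", "fy", "cx", "cy" (pixels), "k1" (the pictures are not rectified: a ray, as slopes to the right and down, at radius r is drawn at 1 + k1 r^2 times it, then the intrinsics apply), "R" (3x3) and "t" (3): a world point X has camera coordinates R X + t. Camera axes: x right, y down, z forward; pixel columns grow to the right and rows downward; lengths in m; the calibration is good to about 2 mm. A picture is of the moment at which its call begins. There is no depth.
A pose or a line that the arm cannot do raises bot.MotionError and nothing moves.
- bot.job_done(): hands the job in; it is judged then, once.
Readings, each from a call of its own:
- bot.current_clock(): time.
- bot.current_joints(): joint angles.
- bot.current_joint_vel(): joint speeds.
- bot.current_effort(): joint torques, N m.
- bot.current_ee_pos(): TCP position.
- bot.current_tool_rot(): TCP orientation.
- bot.current_contact_force(): force on the tool from outside, world axes, zero at the start.
- bot.current_ft_torque(): the same for the moment, N m.
- bot.current_opening(): opening from 0.0 (shut) to 1.0 (fully open).
- bot.current_grip_force(): force on a finger pad.
Only numpy, scipy, OpenCV 4.12 (cv2) and the standard library are available. Lean on these libraries where they do the work, as an engineer would, in place of code of your own. Each camera call takes 0.05 s, during which the arm holds its last target. There are 200 camera calls.

## Working session

There is one attempt and no reset: what is moved stays moved. The work goes in short steps, each a Python script; the robot and the scene stay as the last script left them, time stands still between calls to the robot, and variables do not carry over. Pictures are saved under pics/ and viewed, at most 15 in all, crops included, and the job is handed in when it is done.

```bash
ls; mkdir -p pics; python3 - <<'E'
from workcell import bot
import cv2,numpy as np
for n in ["scene","top"]:
    c=bot.read_camera(n); cv2.imwrite(f"pics/{n}0.png",c["pixels"])
    print(n,c["fx"],c["cx"],c["cy"],c["k1"],c["R"],c["t"])
print(bot.current_tool_rot(),bot.current_clock())
E
```

```text
pics
scene 441.6837192150211 319.901322588451 243.83795859418748 -0.1086868032946474 [[ 0.79365805  0.60836179  0.00168332]
 [ 0.48678264 -0.63338355 -0.6015546 ]
 [-0.36489664  0.47824806 -0.79882991]] [-0.31963576 -0.25451956  1.28443631]
top 492.3354066029205 325.31770372360165 240.83836826318256 -0.08142372751046435 [[-0.02061014 -0.99974194  0.00955426]
 [-0.99588163  0.01968478 -0.08850023]
 [ 0.08828932 -0.01133892 -0.99603033]] [-0.13706416  0.50527873  1.05538186]
[-3.08556897e+00 -5.81922900e-01 -4.34426175e-06] 0.1
```

View pics/scene0.png

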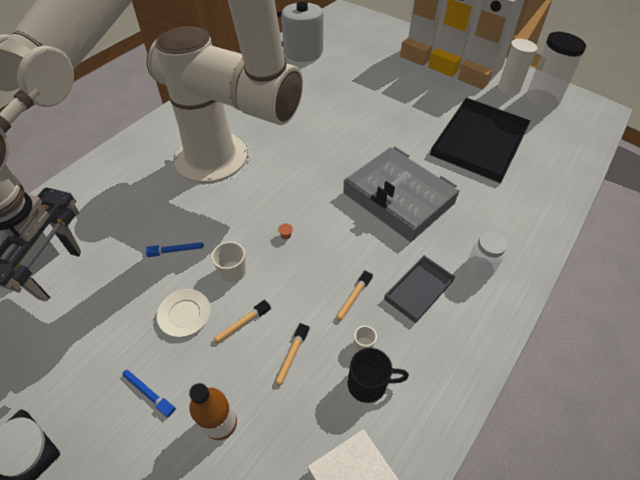

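View pics/top0.png

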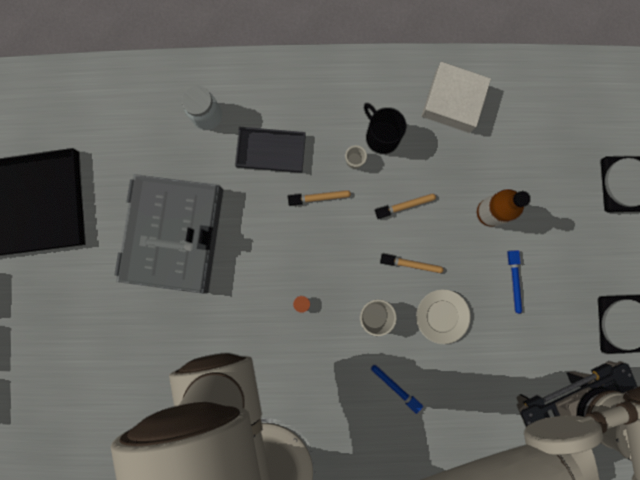

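The scene shows three wooden brushes, at top-view pixels (320,197), (405,206) and (412,263). Things that could be mistaken for them are the blue brushes at (515,280) and (398,388). The case is at (172,235) with its tab at (205,237), rib at (190,235) and tube at (165,241). The dish is at (271,150). The black tray at (40,200) could pass for the case or dish, but is neither. I'm choosing the wooden ones with black heads, the small dish, and the clear-covered case.

```bash
cat > h.py <<'E'
from workcell import bot
import cv2,numpy as np
from scipy.spatial.transform import Rotation as Ro
def rays(c,uv):
    uv=np.atleast_2d(np.array(uv,float)); K=np.array([[c["fx"],0,c["cx"]],[0,c["fy"],c["cy"]],[0,0,1]])
    p=cv2.undistortPoints(uv[:,None],K,np.array([c["k1"],0,0,0,0.]))[:,0]
    # iterate exactly the single-term model
    d=np.c_[(uv[:,0]-c["cx"])/c["fx"],(uv[:,1]-c["cy"])/c["fy"]]; p=d.copy()
    for _ in range(20): p=d/(1+c["k1"]*(p**2).sum(1,keepdims=True))
    R=np.array(c["R"]); return -R.T@np.array(c["t"]), np.c_[p,np.ones(len(p))]@R
def cast(c,uv,z):
    o,d=rays(c,uv); return o+d*((z-o[2])/d[:,2:3])
def proj(c,X):
    q=np.atleast_2d(X)@np.array(c["R"]).T+np.array(c["t"]); p=q[:,:2]/q[:,2:]
    p=p*(1+c["k1"]*(p**2).sum(1,keepdims=True)); return p*[c["fx"],c["fy"]]+[c["cx"],c["cy"]]
def down(phi):  # tool y axis at world angle phi, pointing down
    c,s=np.cos(phi),np.sin(phi); return Ro.from_matrix(np.array([[-s,c,0],[c,s,0],[0,0,-1]]))
def rot(R): return R.as_rotvec()
def cont(m,amin=30):
    cs,_=cv2.findContours(m.astype(np.uint8),cv2.RETR_EXTERNAL,cv2.CHAIN_APPROX_NONE)
    return [k for k in cs if cv2.contourArea(k)>amin]
def brushes(c):
    """wooden handles -> (mid xyz, direction angle to head)"""
    h=cv2.cvtColor(c["pixels"],cv2.COLOR_BGR2HSV); g=h[...,2]
    wood=(h[...,0]>8)&(h[...,0]<24)&(h[...,1]>80)&(g>130)
    out=[]
    for k in cont(wood,60):
        (cx,cy),(w,hh),a=cv2.minAreaRect(k)
        if max(w,hh)<2.5*min(w,hh): continue
        P=cast(c,k[:,0],.008)[:,:2]; m=P.mean(0); u=np.linalg.svd(P-m)[2][0]
        t=(P-m)@u; e=[m+u*t.min(),m+u*t.max()]; L=np.ptp(t)
        e=[m+u*(t.min()-.012),m+u*(t.max()+.012)]
        px=[proj(c,[*q,.008])[0].round().astype(int) for q in e]
        v=[int(g[q[1],q[0]]) if 0<=q[1]<480 and 0<=q[0]<640 else 255 for q in px]
        if v[1]>v[0]: u=-u; t=-t
        n=(P-m)@np.array([-u[1],u[0]]); off=(n.max()+n.min())/2
        mid=m+u*(t.min()+.062)+off*np.array([-u[1],u[0]])
        out.append((mid,np.arctan2(u[1],u[0]),L,min(v),max(v)))
    return out
E
python3 - <<'E'
from h import *
np.set_printoptions(precision=4,suppress=True)
for n in ["top","scene"]:
    c=bot.read_camera(n)
    for b in brushes(c): print(n,b)
    hsv=cv2.cvtColor(c["pixels"],cv2.COLOR_BGR2HSV)
t=bot.read_camera("top")
P=cast(t,[[135,177],[221,185],[208,292],[118,285]],.056); print("case",P,P.mean(0))
D=cast(t,[[240,127],[306,131],[303,172],[236,167]],.022); print("dish",D,D.mean(0))
print(cast(t,[[165,241]],.034),cast(t,[[190,235],[205,237]],.092))
for nm,p in dict(esp=[356,157],mug=[385,130],jar=[205,108],cup=[378,318],syr=[500,207],orange=[302,304]).items(): print(nm,cast(t,[p],.03))
E
```

```text
top (array([ 0.4469, -0.3429]), np.float64(1.3582841502084806), np.float64(0.09810640935780503), 29, 83)
top (array([ 0.5839, -0.3332]), np.float64(1.854058476608337), np.float64(0.0973380903682157), 19, 118)
top (array([ 0.6049, -0.139 ]), np.float64(1.6699130402347289), np.float64(0.0976241253907956), 46, 104)
scene (array([ 0.5792, -0.332 ]), np.float64(1.856191872384787), np.float64(0.10319649848399806), 31, 147)
scene (array([ 0.442 , -0.3418]), np.float64(1.3602822236469734), np.float64(0.10240944125198795), 31, 155)
scene (array([ 0.6001, -0.138 ]), np.float64(1.674507325607709), np.float64(0.10426425705030301), 37, 109)
scene (array([0.3154, 0.9413]), np.float64(0.030187583005729615), np.float64(0.08007993764300902), 91, 130)
scene (array([0.434 , 1.7134]), np.float64(-1.5139709095841887), np.float64(0.5126181945101121), 206, 255)
case [[0.6467 0.2633 0.056 ]
 [0.6245 0.075  0.056 ]
 [0.396  0.103  0.056 ]
 [0.4138 0.2968 0.056 ]] [0.5202 0.1845 0.056 ]
dish [[ 0.7635  0.0394  0.022 ]
 [ 0.7509 -0.109   0.022 ]
 [ 0.6571 -0.1008  0.022 ]
 [ 0.6716  0.0484  0.022 ]] [ 0.7108 -0.0305  0.022 ]
[[0.508  0.2024 0.034 ]] [[0.5139 0.1319 0.092 ]
 [0.5091 0.1008 0.092 ]]
esp [[ 0.687 -0.219  0.03 ]]
mug [[ 0.7479 -0.2857  0.03  ]]
jar [[0.8071 0.1173 0.03  ]]
cup [[ 0.3327 -0.2572  0.03  ]]
syr [[ 0.5696 -0.5367  0.03  ]]
orange [[ 0.3662 -0.0941  0.03  ]]
```

```bash
python3 - <<'E'
from h import *
np.set_printoptions(precision=4,suppress=True)
bot.set_gripper(1.0)
yaw=-.12
bot.goto([0.50,0.10,0.30],rot(down(yaw+np.pi/2)))
print(bot.current_joints(),bot.current_clock())
c=bot.read_camera("wrist"); cv2.imwrite("pics/w1.png",c["pixels"]); R=np.array(c["R"]);print(-R.T@np.array(c["t"]),R, c["fx"])
t=bot.read_camera("top"); cv2.imwrite("pics/t1.png",t["pixels"])
E
```

```text
[-0.0413 -0.057   1.6538 -0.0002  1.5451 -1.4906] 2.9667
[0.4224 0.1078 0.4696] [[ 0.1217  0.9926 -0.0003]
 [ 0.9536 -0.1168  0.2776]
 [ 0.2755 -0.0341 -0.9607]] 428.77801918264737
```

View pics/w1.png

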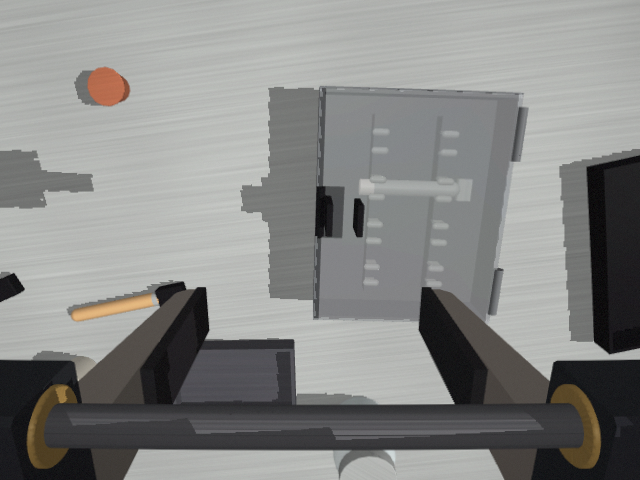

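The wrist view shows the case with its tab at (325,215), rib at (358,217) and tube at (415,188). The clip prongs run in rows from v=132–152 (slot 0) to v=267–282 (slot 3).

```bash
python3 - <<'E'
from h import *
np.set_printoptions(precision=4,suppress=True)
c=bot.read_camera("wrist")
img=c["pixels"]; cv2.imwrite("pics/w1c.png",cv2.resize(img[80:330,300:530],None,fx=3.2,fy=2.4*1.0 if 0 else 2.4,interpolation=cv2.INTER_CUBIC))
px=[[[381,132],[381,150]],[[451,134],[449,152]],[[371,267],[371,282]],[[434,266],[433,281]]]
Q=np.array([cast(c,p,.043).mean(0)[:2] for p in px]); M=np.array([[-69,-34],[-69,34],[69,-34],[69,34]])/1000
def fit(M,Q):
    a=M-M.mean(0); b=Q-Q.mean(0); th=np.arctan2((a[:,0]*b[:,1]-a[:,1]*b[:,0]).sum(),(a*b).sum())
    R=np.array([[np.cos(th),-np.sin(th)],[np.sin(th),np.cos(th)]]); o=Q.mean(0)-R@M.mean(0); return o,th,Q-(M@R.T+o)
print("wrist",fit(M,Q))
g=img.max(2)<35
for k in cont(g[170:260,300:380],30):
    k=k[:,0]+[300,170]; print("blk",k.min(0),k.max(0))
E
```

```text
wrist (array([0.5221, 0.193 ]), np.float64(-0.15368558876115668), array([[ 0.0011,  0.0006],
       [ 0.0006,  0.0001],
       [ 0.0009,  0.0003],
       [-0.0025, -0.001 ]]))
blk [353 199] [362 236]
blk [315 187] [332 237]
```

View pics/w1c.png

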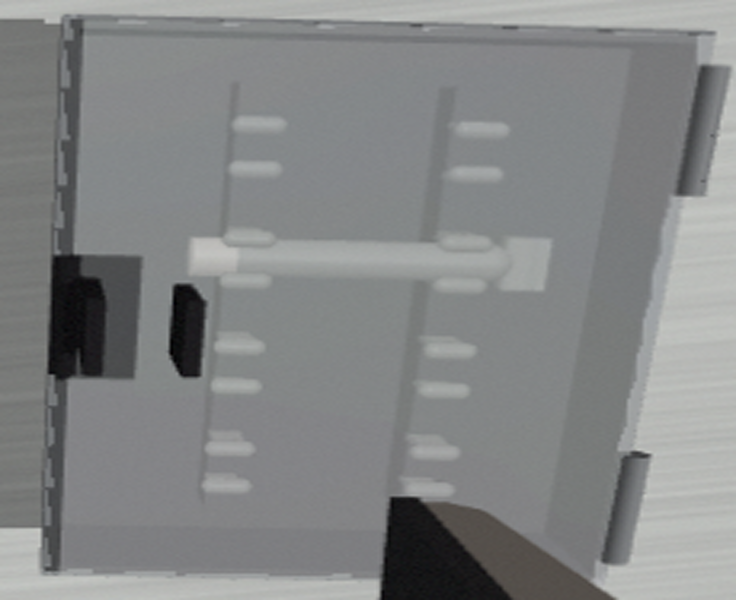

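```bash
cat >> h.py <<'E'
def fit(M,Q):
    a=M-M.mean(0); b=Q-Q.mean(0); th=np.arctan2((a[:,0]*b[:,1]-a[:,1]*b[:,0]).sum(),(a*b).sum())
    R=np.array([[np.cos(th),-np.sin(th)],[np.sin(th),np.cos(th)]]); o=Q.mean(0)-R@M.mean(0); return o,th,Q-(M@R.T+o)
E
python3 - <<'E'
from h import *
np.set_printoptions(precision=4,suppress=True)
c=bot.read_camera("wrist")
cr=lambda p:np.array(p)/[3.2,2.4]+[300,80]
px=[[[260,125],[256,169]],[[481,130],[474,175]],[[240,347],[236,386]],[[450,351],[443,391]],[[232,449],[226,486]],[[437,453],[428,490]]]
M=np.array([[-69,-34],[-69,34],[23,-34],[23,34],[69,-34],[69,34]])/1000
Q=np.array([cast(c,cr(p),.044).mean(0)[:2] for p in px]); o,th,r=fit(M,Q); print(o,th,r)
# outer corners of cover/case
C=cast(c,cr([[66,16],[714,32],[45,572]]),.052); print("corners",C)
R=np.array([[np.cos(th),-np.sin(th)],[np.sin(th),np.cos(th)]])
print((C[:,:2]-o)@R)
K=cast(c,cr([[203,290],[205,377],[205,335]]),.092); print("rib top inner edge in case",(K[:,:2]-o)@R)
K=cast(c,cr([[103,285],[103,376]]),.092); print("tab? in case",(K[:,:2]-o)@R)
t=cv2.cvtColor(c["pixels"],cv2.COLOR_BGR2GRAY)
top=bot.read_camera("top")
X=np.array([[x,y] for x in(-.118,.118) for y in(-.095,.095)])@R.T+o
print("top px of rim corners",proj(top,np.c_[X,np.full(4,.052)]))
print("top px rib/tab tops",proj(top,np.array([[*(R@[0,y]+o),.092] for y in(-.052,-.0805+0)])))
E
```

```text
[0.5229 0.1931] -0.14754736242049618 [[ 0.0002  0.0004]
 [ 0.0003 -0.0007]
 [-0.0002  0.0003]
 [-0.     -0.0004]
 [-0.0002  0.0004]
 [-0.0001 -0.0001]]
corners [[0.3937 0.118  0.052 ]
 [0.4214 0.3043 0.052 ]
 [0.6247 0.0838 0.052 ]]
[[-0.1168 -0.0933]
 [-0.1167  0.0951]
 [ 0.1168 -0.0932]]
rib top inner edge in case [[-0.0187 -0.0527]
 [ 0.0147 -0.0502]
 [-0.0016 -0.0512]]
tab? in case [[-0.0199 -0.0807]
 [ 0.0151 -0.0793]]
top px of rim corners [[202.1012 293.8656]
 [115.3162 282.0615]
 [218.2402 184.9021]
 [132.8594 174.3873]]
top px rib/tab tops [[185.3295 234.427 ]
 [198.8846 236.1768]]
```

Case pose: origin (0.523, 0.193), yaw -0.148, with fit residuals under 1 mm. The rib also checks out against the model. Next I'll check how far the swing is reachable.

```bash
cat >> h.py <<'E'
O=np.array([0.5229,0.1931]); YAW=-0.1475
RC=Ro.from_euler('z',YAW)
def C2W(p): return RC.apply(np.array(p,float))+[O[0],O[1],0]
HY=.095
def swing(th,yl=-.164,zl=.014,phi=np.pi/2,extra=0):
    """tool pose fixed to the cover at cover angle th (cover frame y=yl,z=zl); tool tilts by th+extra"""
    q=Ro.from_euler('x',-th)
    return C2W(np.array([0,HY,.054])+q.apply([0,yl,zl])), rot(RC*Ro.from_euler('x',-(th+extra))*down(phi))
E
python3 - <<'E'
from h import *
np.set_printoptions(precision=2,suppress=True)
for phi in (np.pi/2,-np.pi/2):
  for th in np.arange(0,1.75,.15):
    p,r=swing(th,phi=phi); print(round(th,2),p,bot.inverse_kinematics(p,r))
E
```

```text
0.0 [0.51 0.12 0.07] [ 0.01  0.2   1.86  0.    1.08 -1.41]
0.15 [0.51 0.13 0.09] [ 0.11  0.23  1.78 -0.16  1.18 -1.25]
0.3 [0.51 0.14 0.12] [ 0.2   0.27  1.7  -0.29  1.29 -1.12]
0.45 [0.52 0.15 0.14] [ 0.29  0.34  1.6  -0.41  1.41 -1.02]
0.6 [0.52 0.16 0.16] [ 0.37  0.43  1.49 -0.51  1.55 -0.95]
0.75 [0.52 0.18 0.18] [ 0.44  0.53  1.38 -0.61  1.68 -0.91]
0.9 [0.52 0.2  0.19] [ 0.5   0.64  1.26 -0.7   1.82 -0.89]
1.05 [0.53 0.22 0.2 ] [ 0.56  0.77  1.13 -0.79  1.95 -0.89]
1.2 [0.53 0.24 0.21] [ 0.6   0.9   1.   -0.9   2.08 -0.92]
1.35 [0.53 0.27 0.22] [ 0.63  1.03  0.86 -1.02  2.19 -0.98]
1.5 [0.54 0.29 0.22] [ 0.66  1.17  0.71 -1.17  2.3  -1.07]
1.65 [0.54 0.31 0.22] None
0.0 [0.51 0.12 0.07] [0.01 0.2  1.86 0.   1.08 1.73]
0.15 [0.51 0.13 0.09] [ 0.11  0.23  1.78 -0.16  1.18  1.89]
0.3 [0.51 0.14 0.12] [ 0.2   0.27  1.7  -0.29  1.29  2.02]
0.45 [0.52 0.15 0.14] [ 0.29  0.34  1.6  -0.41  1.41  2.12]
0.6 [0.52 0.16 0.16] [ 0.37  0.43  1.49 -0.51  1.55  2.19]
0.75 [0.52 0.18 0.18] [ 0.44  0.53  1.38 -0.61  1.68  2.23]
0.9 [0.52 0.2  0.19] [ 0.5   0.64  1.26 -0.7   1.82  2.26]
1.05 [0.53 0.22 0.2 ] [ 0.56  0.77  1.13 -0.79  1.95  2.25]
1.2 [0.53 0.24 0.21] [ 0.6   0.9   1.   -0.9   2.08  2.22]
1.35 [0.53 0.27 0.22] [ 0.63  1.03  0.86 -1.02  2.19  2.16]
1.5 [0.54 0.29 0.22] [ 0.66  1.17  0.71 -1.17  2.3   2.07]
1.65 [0.54 0.31 0.22] None
```

```bash
python3 - <<'E'
from h import *
np.set_printoptions(precision=3,suppress=True)
p,r=swing(0); bot.set_gripper(.7)
bot.goto(p+[0,0,.08],r); bot.line_to(p)
print("F at tab",bot.current_contact_force(),bot.current_ee_pos()-p)
bot.set_gripper(0,20)
print("open mm",bot.current_opening()*92,bot.current_grip_force(),bot.current_contact_force(),bot.current_clock())
bot.hold(.2)
if 24<bot.current_opening()*92<31:
  for th in np.arange(.1,.31,.1):
    bot.line_to(*swing(th),max_speed=.08)
    print(th,bot.current_opening()*92,bot.current_contact_force(),bot.current_ee_pos()-swing(th)[0])
s=bot.read_camera("scene"); cv2.imwrite("pics/s2.png",s["pixels"][100:300,280:520].repeat(3,0).repeat(3,1)); print(bot.current_clock())
E
```

```text
F at tab [ 0.337 -0.372 -0.287] [ 0.001 -0.     0.002]
open mm 28.033575541528947 20.00935524702072 [ 4.95  15.719 -2.982] 5.7833
0.1 27.464329441036476 [ 4.99  13.513 -4.487] [ 0.001  0.004 -0.   ]
0.2 27.889277788263595 [ 4.755 11.515 -5.74 ] [ 0.001  0.004 -0.001]
0.30000000000000004 27.611300414136647 [ 4.761 11.093 -6.758] [ 0.001  0.004 -0.001]
7.1083
```

View pics/s2.png

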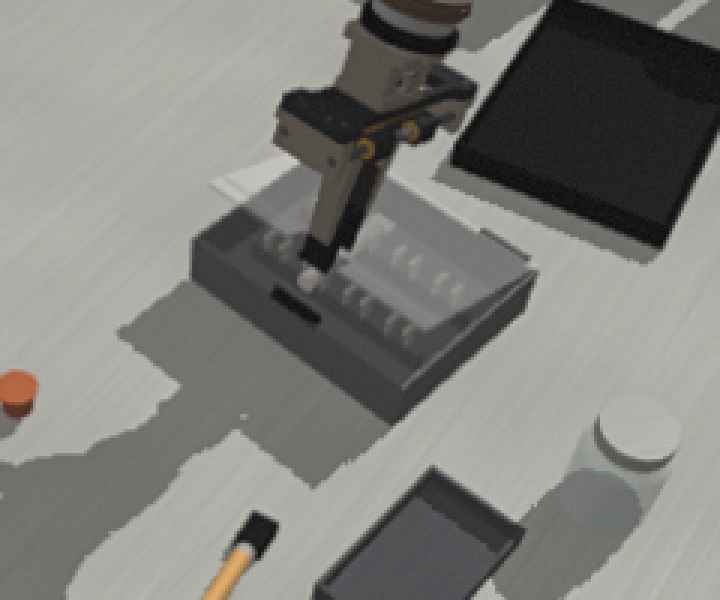

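The cover is unlatched and lifting, with the tab at about (310,270) in the crop. The 4 mm y offset is 3 mm of tab squeeze plus about 1 mm of error, so the calibration holds.

```bash
python3 - <<'E'
from h import *
np.set_printoptions(precision=3,suppress=True)
for th in np.arange(.45,1.51,.15):
    bot.line_to(*swing(th),max_speed=.1)
    print(round(th,2),bot.current_opening()*92,bot.current_contact_force(),bot.current_ee_pos()-swing(th)[0])
th=1.52
try: bot.line_to(*swing(th),max_speed=.1)
except bot.MotionError as e: print(e); th=1.5
bot.set_gripper(.7)
p,r=swing(th,zl=.1)
try: bot.line_to(p,r)
except bot.MotionError as e: print(e)
s=bot.read_camera("scene"); cv2.imwrite("pics/s3.png",s["pixels"][60:260,280:520].repeat(3,0).repeat(3,1)); print(bot.current_clock(),bot.current_ee_pos(),bot.current_joints())
E
```

```text
0.45 27.778117081807927 [ 5.289  9.852 -7.403] [ 0.001  0.003 -0.002]
0.6 27.766303022053574 [ 5.271  7.509 -8.219] [ 0.001  0.003 -0.002]
0.75 27.7674517985673 [ 4.324  5.932 -8.317] [ 0.001  0.003 -0.002]
0.9 34.04210356761404 [ 0.63  -0.791  2.817] [ 0.  0. -0.]
1.05 28.12376626193466 [ 4.979  5.316 -9.942] [ 0.001  0.001 -0.003]
1.2 27.981957575947348 [ 3.731  4.682 -9.397] [ 0.001  0.001 -0.003]
1.35 27.91086825280232 [ 3.933  2.875 -9.359] [ 0.001  0.    -0.003]
1.5 28.05523657617191 [  3.546   1.629 -11.868] [ 0.    -0.    -0.003]
the arm cannot follow that straight line within its joint ranges
11.2917 [0.538 0.293 0.219] [ 0.665  1.192  0.693 -1.193  2.31  -1.087]
```

View pics/s3.png

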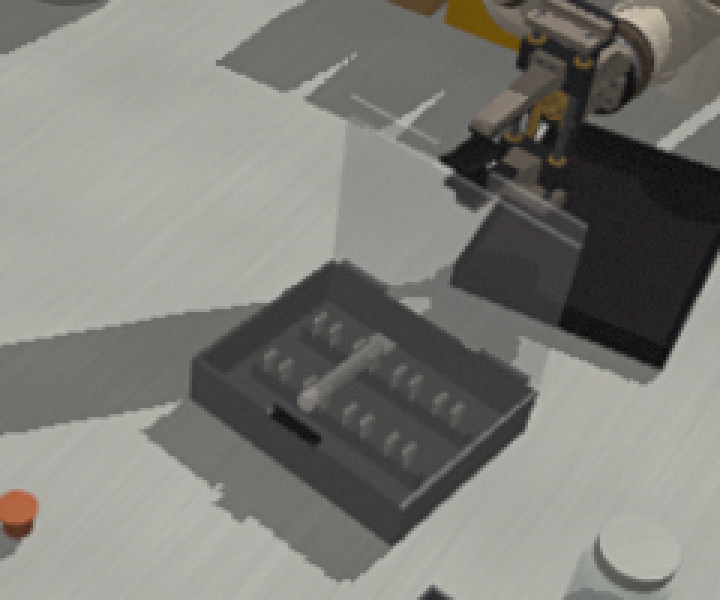

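The cover is standing at about 1.5 rad, and the tube is visible in the case at (345,370) in the crop. The grip slackened once, near 0.9 rad, and recovered. I'll retreat while untilting the tool.

```bash
python3 - <<'E'
from h import *
np.set_printoptions(precision=3,suppress=True)
def tryl(*a,**k):
    try: bot.line_to(*a,**k); return True
    except bot.MotionError as e: print(e); return False
for zl,ex in [(.03,-.15),(.05,-.3),(.075,-.4)]:
    print(zl,tryl(*swing(1.5,zl=zl,extra=ex)),bot.current_contact_force())
p=bot.current_ee_pos(); 
a=swing(1.5,zl=.075,extra=-.8); print(tryl(a[0]+[0,0,.1],a[1]))
b=swing(1.5,zl=.075,extra=-1.2); print(tryl(b[0]+[0,0,.17],b[1]))
d=C2W([-.023,0,.34]); print(tryl(d,rot(down(YAW+np.pi)),max_speed=.25) )
print(bot.current_ee_pos(),bot.current_joints(),bot.current_contact_force(),bot.current_clock())
E
```

```text
0.03 True [ 0.126 -0.103 -0.004]
0.05 True [-0.053 -1.41  -0.58 ]
0.075 True [ 0.374 -0.668 -0.497]
True
True
True
[0.5   0.197 0.339] [ 0.15   0.009  1.513 -0.     1.621 -2.844] [-0.475  0.781  0.701] 15.4
```

```bash
python3 - <<'E'
from h import *
np.set_printoptions(precision=3,suppress=True)
bot.set_gripper(0,20)
r=rot(down(YAW+np.pi))
bot.line_to(C2W([.05,.02,.30]),r,max_speed=.25)
bot.line_to(C2W([.05,.04,.19]),max_speed=.2)
for y in (.075,.09,.104):
    bot.line_to(C2W([.05,y,.19]),max_speed=.08); print(y,bot.current_contact_force())
bot.line_to(C2W([.05,.03,.19])); bot.line_to(C2W([0,.0,.30]),max_speed=.25)
bot.set_gripper(.5)
# tube
r=rot(down(YAW))
bot.goto(C2W([-.023,0,.22]),r); print(bot.current_joints())
bot.line_to(C2W([-.023,0,.07]),max_speed=.25); bot.line_to(C2W([-.023,0,.024]),max_speed=.08)
print("before grip",bot.current_contact_force())
bot.set_gripper(0,50); print("grip",bot.current_opening()*92,bot.current_contact_force())
bot.line_to(C2W([-.023,0,.07]),max_speed=.06); print("lift",bot.current_opening()*92,bot.current_contact_force())
bot.line_to(C2W([-.023,0,.26]),max_speed=.25)
bot.goto([.711,-.06,.25],rot(down(-.09)))
c=bot.read_camera("wrist"); cv2.imwrite("pics/w4.png",c["pixels"])
print(bot.current_opening()*92,bot.current_joints(),bot.current_clock())
E
```

```text
0.075 [-0.292 -0.042 -0.68 ]
0.09 [-0.174 -1.02  -0.138]
0.104 [ 0.02  -0.471 -1.094]
[ 0.149  0.057  1.696 -0.     1.389  0.297]
before grip [-0.605 -0.095  0.71 ]
grip 14.558392137662162 [-0.323  0.729  1.155]
lift 14.380196726769363 [-0.288 -0.158 -0.818]
14.479663286259369 [-0.251  0.502  1.1    0.     1.54  -0.163] 28.8
```

View pics/w4.png

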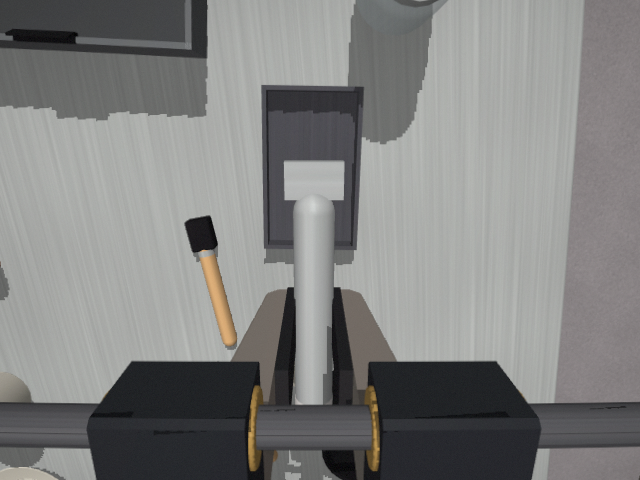

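The tube is held. The dish is at corners (263,86), (362,87), (357,249) and (265,249), and a brush lies at (212,280).

```bash
python3 - <<'E'
from h import *
np.set_printoptions(precision=4,suppress=True)
c=bot.read_camera("wrist")
P=cast(c,[[263,86],[362,87],[357,249],[265,249]],.022)[:,:2]; print(P,P.mean(0))
o=P.mean(0); a=P[0]+P[1]-P[2]-P[3]; psi=np.arctan2(a[1],a[0]); print("dish",o,psi, np.linalg.norm(P[0]-P[1]),np.linalg.norm(P[1]-P[2]))
u=np.array([np.cos(psi),np.sin(psi)])
for b in brushes(c): print(b)
q=o-u*.0055; r=rot(down(psi-np.pi/2))
bot.line_to([*q,.12],r,max_speed=.2); bot.line_to([*q,.03],max_speed=.15); bot.line_to([*q,.007],max_speed=.06)
print(bot.current_contact_force()); bot.set_gripper(.33,20); bot.line_to([*q,.12],max_speed=.2)
bot.goto([*(q-[0.05,.12]),.28],r)
c=bot.read_camera("wrist"); cv2.imwrite("pics/w5.png",c["pixels"])
for n in("wrist","top"):
  for b in brushes(bot.read_camera(n)): print(n,b)
print(bot.current_clock())
E
```

```text
[[ 0.6764  0.0515]
 [ 0.7629  0.043 ]
 [ 0.7493 -0.105 ]
 [ 0.6604 -0.0971]] [ 0.7122 -0.0269]
dish [ 0.7122 -0.0269] 1.4715271628796054 0.08689277454014434 0.14856238531235041
(array([ 0.7574, -0.354 ]), np.float64(-1.5940106010479067), np.float64(0.09146388719836859), 25, 142)
(array([ 0.6153, -0.3228]), np.float64(-1.7436620932257925), np.float64(0.10999826989387528), 20, 31)
(array([ 0.6023, -0.1434]), np.float64(1.6631345427005826), np.float64(0.1023293969739236), 27, 151)
[0.1473 0.3082 0.5642]
wrist (array([ 0.4949, -0.4538]), np.float64(-1.7738450402378316), np.float64(0.08954864452738187), 23, 146)
wrist (array([ 0.7608, -0.4596]), np.float64(-1.5403052759140738), np.float64(0.1087572645374581), 23, 30)
wrist (array([ 0.6137, -0.304 ]), np.float64(1.9303297218074111), np.float64(0.08780011155656967), 29, 169)
wrist (array([ 0.6026, -0.1423]), np.float64(1.664957583294798), np.float64(0.10245376564399475), 30, 174)
top (array([ 0.4469, -0.3429]), np.float64(1.3586205131053921), np.float64(0.09810592113218036), 29, 84)
top (array([ 0.6133, -0.3003]), np.float64(1.9950483712334108), np.float64(0.09712856457130392), 44, 118)
33.075
```

View pics/w5.png

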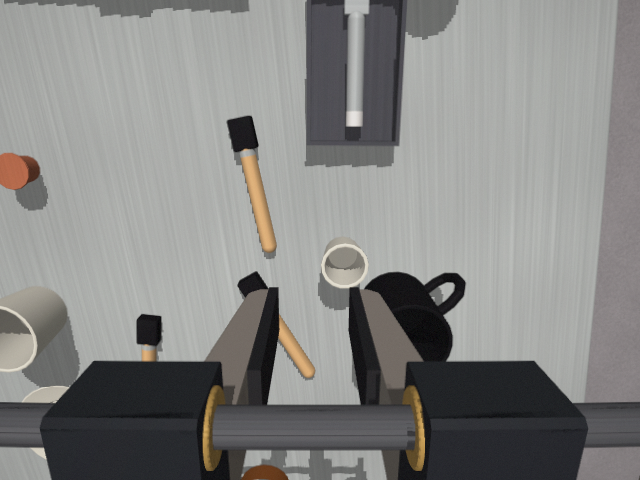

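The tube is in the dish at (355,70). The middle brush has been knocked and is now at (275,325). I'll pick brush A, at (258,185), first.

```bash
cat >> h.py <<'E'
GZ=.003
def look(mid,psi,z=.24):
    """hover so the brush is ahead of the fingers in the wrist view, re-measure it"""
    u=np.array([np.cos(psi),np.sin(psi)])
    bot.goto([*(mid-u*.12),z],rot(down(psi-np.pi/2)))
    c=bot.read_camera("wrist"); B=[b for b in brushes(c) if np.linalg.norm(b[0]-mid)<.05]
    print("look",B); return B,c
def pick(mid,psi):
    r=rot(down(psi-np.pi/2)); bot.set_gripper(.5,20)
    bot.goto([*mid,.12],r); bot.line_to([*mid,.03],max_speed=.2); bot.line_to([*mid,GZ],max_speed=.06)
    print("F",np.round(bot.current_contact_force(),1),bot.current_ee_pos()[2])
    bot.set_gripper(0,55); print("grip mm",bot.current_opening()*92)
    bot.line_to([*mid,.15],max_speed=.2); print("lifted mm",bot.current_opening()*92)
def place(i):
    x=[-.069,-.023,.023,.069][i]; r=rot(down(YAW))
    bot.goto(C2W([x,0,.16]),r); print("carry mm",bot.current_opening()*92)
    bot.line_to(C2W([x,0,.055]),max_speed=.2)
    for z in (.045,.036,.031,.028,.026):
        bot.line_to(C2W([x,0,z]),max_speed=.05); print(z,np.round(bot.current_ee_pos()[2],4),np.round(bot.current_contact_force(),1))
    o=bot.current_opening(); bot.set_gripper(o+.11,20)
    bot.line_to(C2W([x,0,.12]),max_speed=.15)
E
python3 - <<'E'
from h import *
pick(np.array([.6025,-.143]),1.664)
place(3)
bot.goto(C2W([.03,-.1,.27]),rot(down(YAW)))
c=bot.read_camera("wrist"); cv2.imwrite("pics/w6.png",c["pixels"]); print(bot.current_clock())
E
```

```text
F [-0.9 -0.6 -0.6] 0.0026763159444879656
grip mm 14.412793641334012
lifted mm 14.53390067816815
carry mm 14.59735407457912
0.045 0.0451 [ 0.2 -0.  -0.1]
0.036 0.0361 [-0.7  2.1 -0.3]
0.031 0.0301 [ 1.9  0.1 -4.5]
0.028 0.0291 [-3.6 -0.4  6. ]
0.026 0.0289 [-8.2 -1.6 17.5]
42.1833
```

View pics/w6.png

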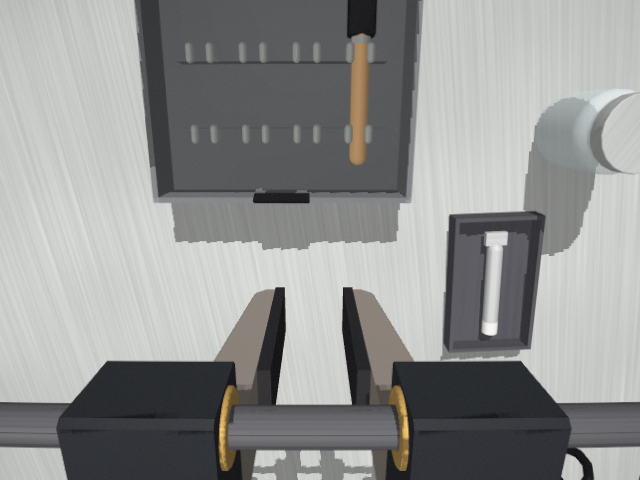

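Brush A is seated: the tool stopped at 28.9 mm, its head is at the hinge side, and it lies at (358,90). The tube is in the dish at (492,285). For brush B I'll tilt slightly to clear the mug.

```bash
python3 - <<'E'
from h import *
t=brushes(bot.read_camera("top")); print(t)
mid,psi=min([(b[0],b[1]) for b in t],key=lambda b:np.linalg.norm(b[0]-[.613,-.30]))
B,c=look(mid,psi)
cv2.imwrite("pics/w7.png",c["pixels"])
print(bot.current_clock())
E
```

```text
[(array([ 0.61378353, -0.30121989]), np.float64(1.9933036117220009), np.float64(0.09816176187883607), 20, 127)]
look [(array([ 0.61147625, -0.30243279]), np.float64(1.9875455381087133), np.float64(0.1037648069489033), 38, 185)]
44.1583
```

View pics/w7.png

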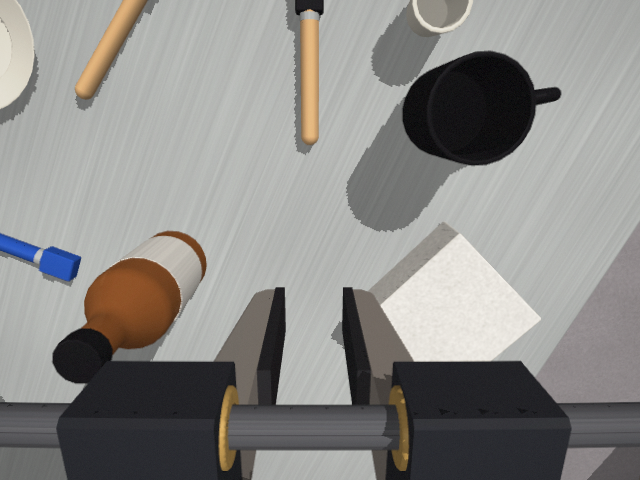

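Brush B is at (310,75), with the mug's rim edge at (405,105) to its right.

```bash
python3 - <<'E'
from h import *
np.set_printoptions(precision=3,suppress=True)
mid,psi=np.array([.6115,-.3024]),1.988
c=bot.read_camera("wrist"); print("mug rim near edge",cast(c,[[405,105],[420,140]],.09))
u=np.array([np.cos(psi),np.sin(psi),0]); r=rot(Ro.from_rotvec(-.08*u)*down(psi-np.pi/2))
print(Ro.from_rotvec(r).as_matrix()[:,2])
bot.set_gripper(.4,20)
bot.line_to([*mid,.13],r,max_speed=.2); bot.line_to([*mid,.03],max_speed=.2); bot.line_to([*mid,.004],max_speed=.05)
print("F",bot.current_contact_force(),bot.current_ee_pos())
bot.set_gripper(0,55); print("grip mm",bot.current_opening()*92)
bot.line_to([*mid,.15],max_speed=.2); print("lifted mm",bot.current_opening()*92)
place(1)
bot.goto(C2W([.0,-.1,.27]),rot(down(YAW)))
c=bot.read_camera("wrist"); cv2.imwrite("pics/w8.png",c["pixels"])
print(brushes(bot.read_camera("top")),bot.current_clock())
E
```

```text
mug rim near edge [[ 0.687 -0.303  0.09 ]
 [ 0.708 -0.32   0.09 ]]
[ 0.073  0.032 -0.997]
F [ 1.164 -0.035 -0.132] [ 0.611 -0.302  0.004]
grip mm 14.484392491687386
lifted mm 14.370869109006012
carry mm 14.77885992809923
0.045 0.0453 [-1.8  1.5  1.4]
0.036 0.0358 [ 0.4  2.2 -1.5]
0.031 0.0304 [ 0.1  0.3 -1.4]
0.028 0.0299 [-6.1 -1.7 15. ]
0.026 0.0297 [-13.6  -3.5  29.3]
[] 54.1833
```

View pics/w8.png

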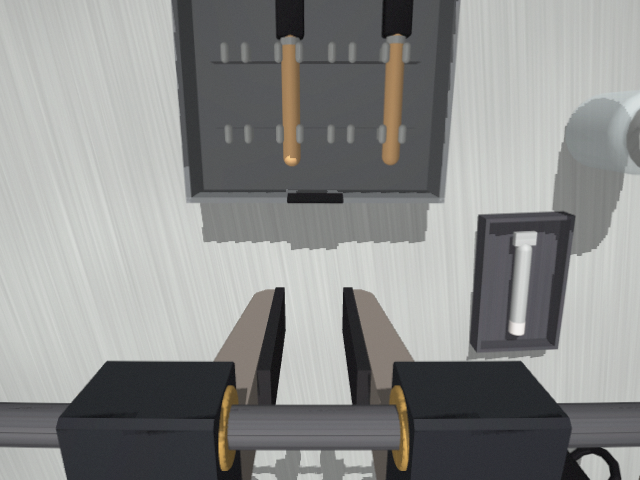

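Brush B is seated in slot 1, at (291,90). On to brush C.

```bash
python3 - <<'E'
from h import *
np.set_printoptions(precision=3,suppress=True)
B,c=look(np.array([.4445,-.3425]),1.36)
if len(B)==1:
    b=B[0]; pick(b[0],b[1])
    if bot.current_opening()*92>10:
        place(0)
        bot.goto(C2W([-.02,-.1,.27]),rot(down(YAW))); c=bot.read_camera("wrist")
cv2.imwrite("pics/w9.png",c["pixels"])
t=bot.read_camera("top"); cv2.imwrite("pics/t9.png",t["pixels"])
print(bot.current_clock())
E
```

```text
look [(array([ 0.445, -0.343]), np.float64(1.35988923908748), np.float64(0.10223228652593747), 30, 101)]
F [-0.2  0.3  0.5] 0.0027294332860604426
grip mm 14.161728017210194
lifted mm 14.716052236117124
carry mm 14.565467677900164
0.045 0.0451 [ 0.1  0.2 -0.7]
0.036 0.0359 [ 0.2  2.  -1.8]
0.031 0.0302 [ 1.8  1.7 -6. ]
0.028 0.029 [-3.5  0.   8.9]
0.026 0.0288 [-10.5  -2.4  23.7]
66.2167
```

View pics/w9.png

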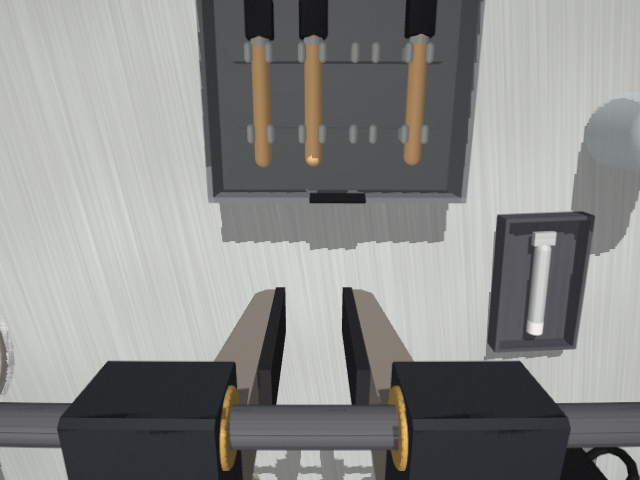

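All three brushes are seated in slots 0, 1 and 3, heads at the hinge side: (262,90), (313,90) and (415,90). I'll run confirming presses, check for a hidden fourth brush, and check the closing path with IK.

```bash
cat >> h.py <<'E'
def shut(th,x=.05,yl=-.168,d=0,lag=.5):
    a=max(0,th-lag); q=Ro.from_euler('x',-th)
    p=C2W(np.array([x,HY,.054])+q.apply([0,yl,.002+d+.010*np.sin(th-a)]))
    return p,rot(RC*Ro.from_euler('x',-a)*down(0))
E
python3 - <<'E'
from h import *
np.set_printoptions(precision=3,suppress=True)
bot.set_gripper(0,20); r=rot(down(YAW))
for x in (-.069,-.023,.069):
    bot.goto(C2W([x,0,.09]),r)
    for y in (-.015,.015):
        bot.line_to(C2W([x,y,.050]),max_speed=.2); bot.line_to(C2W([x,y,.0405]),max_speed=.06)
        print(x,y,bot.current_ee_pos()[2],bot.current_contact_force()[2])
    bot.line_to(C2W([x,0,.09]),max_speed=.2)
bot.line_to(C2W([.05,0,.33]),max_speed=.3)
for n in("top","scene"): print(n,[b[0] for b in brushes(bot.read_camera(n))])
s=bot.read_camera("scene"); cv2.imwrite("pics/s10.png",s["pixels"])
for th in (1.8,1.7,1.5,1.2,.9,.6,.3,0): 
    p,rr=shut(th,d=.03 if th==1.8 else 0); print(th,p,bot.inverse_kinematics(p,rr))
print(bot.current_clock())
E
```

```text
-0.069 -0.015 0.04214696818174465 5.4345610979877295
-0.069 0.015 0.04198493451930063 11.691541494844868
-0.023 -0.015 0.04209412564438463 4.9874697686730185
-0.023 0.015 0.041948856052383784 11.44921029396477
0.069 -0.015 0.042121970025340016 4.234605173314966
0.069 0.015 0.04196631466887206 8.896446053314325
top []
scene [array([0.434, 1.713])]
1.8 [0.597 0.353 0.209] None
1.7 [0.59  0.308 0.22 ] [ 0.624  1.189  0.494 -0.996  2.221  0.463]
1.5 [0.586 0.275 0.222] [ 0.569  0.95   0.775 -0.798  2.053  0.572]
1.2 [0.578 0.226 0.213] [ 0.455  0.656  1.103 -0.575  1.787  0.594]
0.9 [0.572 0.182 0.19 ] [ 0.297  0.424  1.373 -0.36   1.527  0.493]
0.6 [0.567 0.146 0.154] [ 0.101  0.27   1.593 -0.1    1.305  0.276]
0.3 [0.563 0.122 0.108] [ 0.004  0.264  1.693 -0.     1.184  0.152]
0 [0.562 0.114 0.056] [-0.011  0.327  1.731 -0.     1.084  0.136]
74.5333
```

View pics/s10.png

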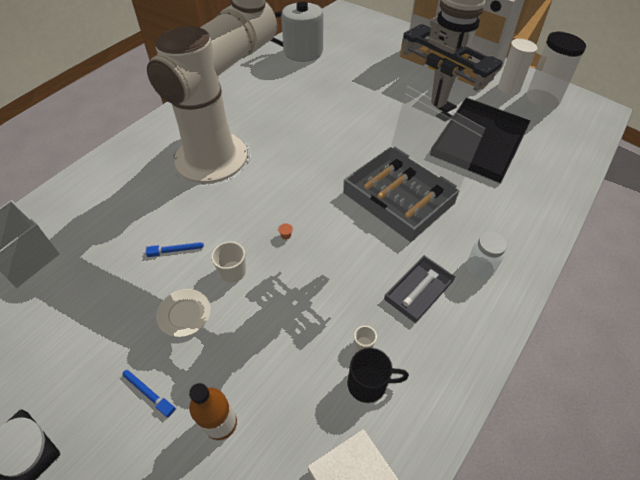

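All three brushes are flush (handle tops at 42 mm), the tube is in the dish at (420,288), and no other wooden brush is in view. Closing the cover.

```bash
python3 - <<'E'
from h import *
np.set_printoptions(precision=3,suppress=True)
L=lambda th:np.interp(th,[1.0,1.7],[.5,1.1])
p,r=shut(1.8,d=.03,lag=1.1)
print(bot.inverse_kinematics(p,r))
bot.line_to(C2W([.05,.20,.34]),r,max_speed=.25); bot.line_to(p,max_speed=.2); print(bot.current_contact_force())
for th in (1.7,1.55,1.4,1.2,1.,.8,.6,.4,.2,.1):
    bot.line_to(*shut(th,lag=L(th)),max_speed=.12); print(th,bot.current_contact_force(),(bot.current_ee_pos()-shut(th,lag=L(th))[0])[2])
print(bot.current_clock())
E
```

```text
[ 0.587  0.965  0.636 -0.551  1.992  0.622]Traceback (most recent call last):
  File "<stdin>", line 6, in <module>
workcell.MotionError: the arm cannot follow that straight line within its joint ranges
```

```bash
python3 - <<'E'
from h import *
np.set_printoptions(precision=3,suppress=True)
L=lambda th:np.interp(th,[1.0,1.7],[.5,1.1])
p,r=shut(1.8,d=.03,lag=1.1)
for z in (.32,.30,.28):
    q=bot.inverse_kinematics(C2W([.05,.19,z]),r); print(z,q)
    if q is not None: break
bot.goto(C2W([.05,.19,z]),r); bot.line_to(p,max_speed=.2); print(bot.current_contact_force())
for th in (1.7,1.55,1.4,1.2,1.,.8,.6,.4,.2,.1):
    bot.line_to(*shut(th,lag=L(th)),max_speed=.12); print(th,bot.current_contact_force(),(bot.current_ee_pos()-shut(th,lag=L(th))[0])[2])
print(bot.current_clock())
E
```

```text
0.32 [ 0.602  1.033  0.31  -0.631  2.215  0.47 ]
[0.381 0.264 0.372]
1.7 [ 0.519  0.33  -0.41 ] 0.0017589994667515374
1.55 [ 0.552 -0.374  0.022] -0.00015411064383730189
1.4 [ 0.494 -0.391  0.17 ] -0.00016505777550263057
1.2 [-0.489 -0.025  0.048] 8.5919629980169e-06
1.0 [0.011 0.509 0.437] 0.00016796592035672742
0.8 [-0.288  0.181 -0.533] 0.0006903686181171098
0.6 [0.677 1.879 1.126] 0.00022931057189548576
0.4 [ 0.05  -0.263 -0.611] 0.0003615711947163175
0.2 [0.29  0.036 0.308] 0.00018494274017255563
0.1 [-0.271  0.119  0.015] 0.00047698485307057226
80.4333
```

```bash
python3 - <<'E'
from h import *
s=bot.read_camera("scene"); cv2.imwrite("pics/s11.png",s["pixels"][60:260,280:520].repeat(3,0).repeat(3,1))
E
```

```text
(no output)
```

View pics/s11.png

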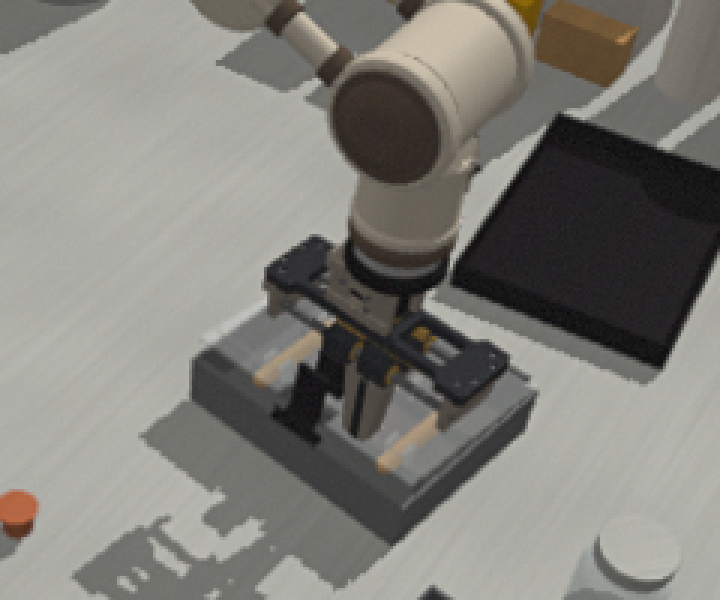

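The cover is nearly shut, with the tab at (300,400) and the fingertip at (365,425) beside it. Now I'll press it home.

```bash
python3 - <<'E'
from h import *
np.set_printoptions(precision=3,suppress=True)
r=rot(down(YAW)); y=HY-.174
for z in (.064,.060,.058,.0565,.0555,.0545,.0535,.0525):
    bot.line_to(C2W([.048,y,z]),r,max_speed=.04); f=bot.current_contact_force(); print(z,bot.current_ee_pos()[2],f)
    if f[2]>18: break
bot.line_to(C2W([.048,y,.12]),max_speed=.15)
bot.line_to(C2W([.05,y-.06,.24]),max_speed=.2)
bot.goto([.42,-.1,.3],rot(down(0)))
bot.hold(.3)
s=bot.read_camera("scene"); cv2.imwrite("pics/s12.png",s["pixels"][100:300,280:520].repeat(3,0).repeat(3,1))
t=bot.read_camera("top"); cv2.imwrite("pics/t12.png",t["pixels"]); print(bot.current_clock(),bot.current_contact_force())
E
```

```text
0.064 0.0643080529198661 [2.218 1.477 2.298]
0.06 0.059421238824805475 [ 0.701  0.687 -0.197]
0.058 0.057392748689931286 [0.429 0.154 0.974]
0.0565 0.056365335808538294 [-1.001 -0.11  -0.559]
0.0555 0.05625956917894625 [-3.996 -0.381  7.006]
0.0545 0.05616957226223486 [-5.983 -0.975 12.533]
0.0535 0.0561099794179696 [-8.724  0.473 18.701]
85.1 [-0.108 -0.127  0.451]
```

View pics/s12.png

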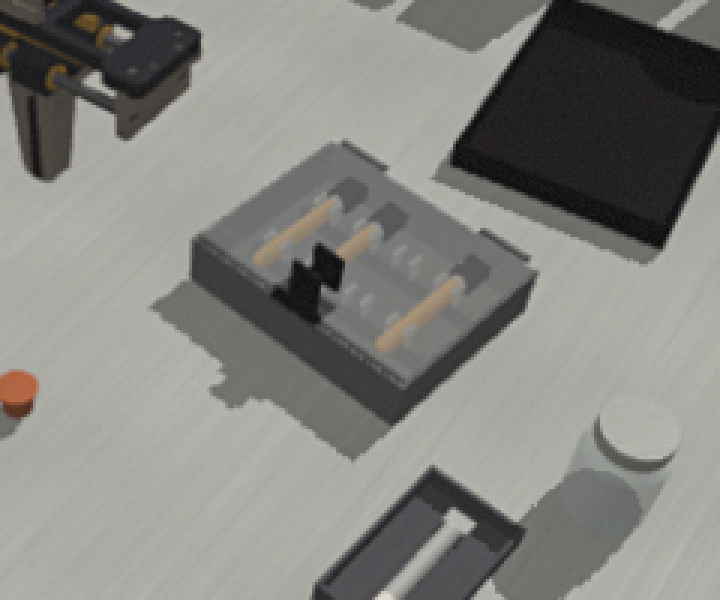

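The cover is flush, with its top at 56.1 mm and the tab standing at (305,290). The brushes are home and the tube is in the dish, so I'm handing in.

```bash
python3 -c "
from workcell import bot
print(bot.job_done())"
```

```text
the job is handed in; nothing more can be done
None
```

The job is handed in, though no pass or fail verdict came back: the three wooden brushes are clipped home with heads at the hinge side, the tube is in the dish, the cover is pressed flush shut, and no cup, mug, jar or bottle was seen to move.

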